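Weigh a refilled snack jar on the trolley's beam scale

ROBOT

A 6-joint arm with a two-finger parallel gripper is mounted at the origin on the work surface. World frame = base frame: x ahead of the robot, y to its left, z up, the work surface at z = 0. Lengths are in m, angles in degrees, forces in N, time in s.
With the tool pointing down it reaches from about 0.4 to 0.825 m from the base axis. Payload 7 kg.
Tool frame: the origin (TCP) lies midway between the tips of the shut fingers; the grasp point (between the pads) lies 19 mm behind it; z points along the fingers, y is the line along which they close (so a half turn about z gives the same grasp; the last joint's range is limited). The gripper opens to 88 mm and grips with 3 to 60 N. Pads are 19 mm wide; open, the fingers measure 130 mm over their backs; the gripper's body (78 mm by 193 mm) begins 47 mm behind the grasp point.
Start: joints at [88.356, 20.546, 0.682, 0, -70.136, -16.507], TCP at [0.21, 0.641, 0.227] pointing down, gripper open.
Joint ranges: [-176.03, 176.03], [-82.01, 121.73], [-58.28, 71.71], [-173.87, 95.51], [-174.79, -0.11], [-173.66, 173.66]. Speed limits (degrees/s): [136.94, 136.94, 172.46, 180, 180, 180].

INTERFACE

Orientations are given as [roll, pitch, yaw] about the fixed x, y, z axes, in that order (R = Rz(yaw) Ry(pitch) Rx(roll)).
In Python, from plant import ctrl gives the robot as it stands.
- The arm moves only by the tool step_arm, never from a script. Its argument "rows" is a list of rows, each a list of 3 entries, a list of its own where there are three numbers: the closure, from 0 (fully open) to 1 (shut), then the shift along the world's x, y, z in mm, then the turn, a rotation vector about the world's x, y, z in rad. A call has exactly 5 rows; each row is the pose to reach, as a shift and turn from the pose commanded when the call began; what a row does not reach only later rows make up. A row lasts 1/12 s, in which the tool goes at most 41.7 mm and 7.16 degrees, less where a joint would pass 70% of its speed; a pose out of reach is approached as far as the arm can. A call with a gripper value outside its range is refused whole. The fingers move at their own pace and stop on an object; the grip force is fixed at half the most. Time passes only in rows, so rows that repeat a pose let the fingers close, or fill a call up. It gives the time, the measured TCP pose, the force, the opening and the grip force at its end, in the units of the state.
- ctrl.get_obs(): the state, without advancing time (a new reading comes with each control period).
- ctrl.snapshot(name): name is "side" or "top"; returns the picture (480x640x3 uint8, red, green, blue); there is no depth.
- ctrl.camera_model(name): a dict with "intrinsics" (3x3 intrinsics, pixels), "R" (3x3) and "t" (3): a world point X has camera coordinates R X + t. Camera axes: x right, y down, z forward; pixel columns grow to the right and rows downward; lengths in m; the calibration is good to about 2 mm. A picture is of the moment at which its call begins. camera_model takes no time and is no camera call.
- ctrl.close_job(): hands the job in; it is judged then, once.
The state is a dict: "clock": time; "joint_pos": joint angles; "qvel": joint speeds; "tau": joint torques, N m; "tool_pos": TCP position; "orientation": TCP orientation; "force": force on the tool from outside, world axes, zero at the start; "moment": the same for the moment, N m; "opening": finger opening in m; "gripper_force": force on a finger pad.
Only numpy, scipy, OpenCV 4.12 (cv2) and the standard library are available. Lean on these libraries where they do the work, as an engineer would, in place of code of your own. Each camera call takes 0.05 s, during which the arm holds its last target. There are 200 camera calls.

TASK

Stand the amber snack jar upright in the hanging pan of the beam scale and let go, then nudge the brass poise along the beam by its black post until the beam comes to rest level, with its red pointer inside the green band. Only push the post lightly: never pinch it, lean on the scale or drop the jar into the pan, and leave the jar in the pan, the scale free and the dish, napkin ring, tealight holder and key fob where they are.

Things in the scene. Friction and masses are not known exactly. Their poses are not given: they have to be found in the camera images.
- jar: closed amber glass jar with a paper label and a steel lid, 52 mm diameter, 95 mm tall, upright; origin at the centre of its underside, z up. Its weight is not known: between about 0.22 and 0.39 kg.
- scale: beam scale, fixed to the shelf: grey base plate 75 x 400 x 12 mm (y = -115 to +285 mm in this frame) and two dark posts (58 mm over both across x, 30 mm along y, 184 mm tall) carrying the beam's pivot at z = 170 mm. Origin under the pivot at shelf height; x = pivot axis; +y along the beam towards poise and gauge, -y towards the pan. Forces above 15 N on any part of it damage the pivot.
- gauge (a point): middle of the green band, 15 mm high, on the fixed white gauge post (16 x 12 mm, 195 mm tall), 256 mm from the pivot; the red pointer on the end of the beam stops just before it. Axes as the scale's.
- fork (a point): middle of the crossbar (110 mm across) of the fork at the beam's pan end, 47 mm from the pivot; two prongs run from it to 141 mm from the pivot, at x = +-52 mm, 7 mm wide and 10 mm high, tilting with the beam. The pan hangs between them; above the pan it is open. The beam itself is a bar 12 mm wide and 14 mm high, at z = 170 mm when level.
- beam (a joint): tilt of the beam, rad: 0 = level, pointer mid-band; negative = poise end down (as at the start), positive = up; stops at -0.08 and +0.08; in the green band within +-0.03. Untouched it settles in about 1.5 s. Between its stops 1 mm of poise travel changes the settled tilt by about 0.0095 (outwards = more negative). Pushing the post also tilts it: read the balance only while nothing touches the scale.
- pan_floor (a point): centre of the upper face of the round steel pan's floor, where the jar's underside goes; z up. The floor is 60 mm across inside, its rim 10 mm high and 74 mm across outside. It hangs 76 mm below a pin between the fork's prongs, 130 mm from the pivot, by two flat arms at x = +-45 mm (along the scale's x; 4 mm thick, up to 82 mm above the floor) and swings a little along the beam.
- poise (a joint): place of the brass poise along the beam, m; 0 = inner end of its travel, 45 mm from the pivot, growing outwards (towards the gauge) to 0.150. It stays where it is left; sliding it takes about 2.5 to 3.5 N. Rough guide: level at about 0.289 x M - 0.033 m for a jar of M kg, but the scale is out of trim by up to 15 mm of poise travel either way, so only the settled beam tells. It starts too far out for any jar.
- poise_post (a point): middle of the upright round black post on the poise, by which it is pushed along the beam: 16 mm diameter, top 25 mm above this point, foot 24 mm below it on the poise's brass cylinder (44 mm diameter, 34 mm long, lying along the beam). The point is 46 mm above the beam's axis and rises and sinks as the beam tilts; z along the post.
- dish: sage-glazed peanut dish, 90 mm across, 32 mm tall; origin at the centre of its underside; bystander
- napkin_ring: pewter napkin ring, 44 mm across, 32 mm tall, standing with its hole upright; origin at the centre of its underside; bystander
- tealight: green glass tealight holder, 60 mm across, 55 mm tall; origin at the centre of its underside; bystander
- key_fob: flat brass room key fob, 85 x 30 x 8 mm, long side along its x; origin at the centre of its underside; bystander

How it is judged:
By the outcome, as a careful person would: the job done as asked, in the order asked, and still so for the second after the job is handed in, with the robot touching nothing.
It also fails if it takes over 67 s, if anything falls off the work surface, if the arm or the gripper's body presses on something with over 40 N, if the wrist force passes 120 N, or if a joint passes its speed limit or range.

## Working session

There is one attempt and no reset: what is moved stays moved. The work goes in short steps, Python scripts to look and compute and a tool call to move; the robot and the scene stay as the last step left them, time stands still between calls to the robot, and variables do not carry over. Pictures are saved under pics/ and viewed, at most 10 in all, crops included, and the job is handed in when it is done.

Besides the shell and the picture viewer there is one more tool, called after "Emit:" as name(argument=value, ...), one argument or row to a line, values as JSON. step_arm: Moves the arm, as the interface text tells. Its arguments: {"type":"object","properties":{"rows":{"type":"array"}},"required":["rows"]}

```bash
mkdir -p pics; ls
python3 - <<'E'
from plant import ctrl
import cv2
for n in("side","top"):
    cv2.imwrite(f"pics/{n}0.png",ctrl.snapshot(n)[:,:,::-1]); m=ctrl.camera_model(n); print(n,m)
o=ctrl.get_obs();print({k:o[k] for k in("clock","tool_pos","orientation","force","opening")})
E
```

```text
pics
side {'intrinsics': array([[562.2795698 ,   0.        , 323.4990785 ],
       [  0.        , 562.2795698 , 238.63153921],
       [  0.        ,   0.        ,   1.        ]]), 'R': array([[ 0.78134275, -0.62400371, -0.01108495],
       [-0.33142831, -0.39981518, -0.85457773],
       [ 0.52882774,  0.67139198, -0.51920519]]), 't': array([-0.45493378,  0.31211189,  1.00618489])}
top {'intrinsics': array([[541.71892255,   0.        , 321.41881549],
       [  0.        , 541.71892255, 246.9072369 ],
       [  0.        ,   0.        ,   1.        ]]), 'R': array([[ 0.01166757, -0.99992961, -0.00215574],
       [-0.98680237, -0.01116613, -0.16154383],
       [ 0.16150839,  0.00401211, -0.98686318]]), 't': array([-0.00860179,  0.55498397,  1.04348734])}
{'clock': 0.1, 'tool_pos': array([0.21017674, 0.64099319, 0.22572922]), 'orientation': array([ 1.79915669e+02, -8.52744616e-03, -1.81569271e+01]), 'force': array([-0.16531549, -0.07522547,  0.58654834]), 'opening': 0.08784355347616958}
```

View pics/side0.png

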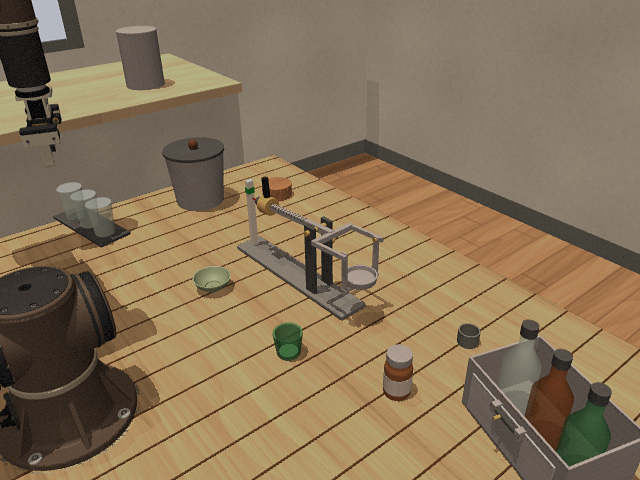

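View pics/top0.png

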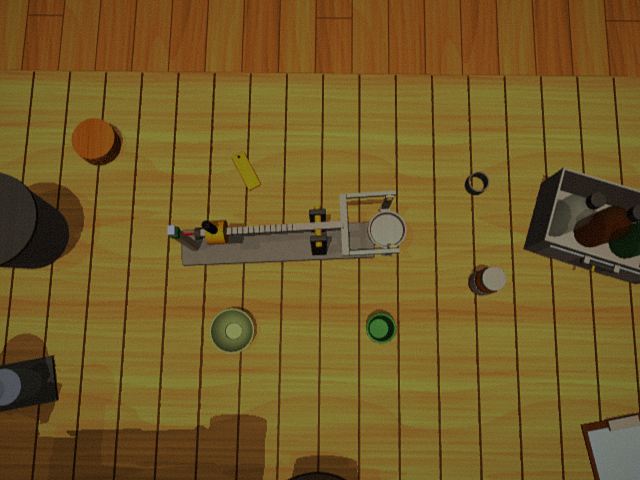

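The side view shows the jar at (398,372), pan at (361,277), black post at (265,187) and gauge band at (249,188). The top view shows the jar lid at (491,279), pan at (387,229), post at (209,227) and fork between (342,195) and (397,252).

```bash
cat > h.py <<'E'
from plant import ctrl
import numpy as np, cv2
def P(n):
    m=ctrl.camera_model(n); return m["intrinsics"]@np.c_[m["R"],m["t"]]
def ray(n,uv):
    m=ctrl.camera_model(n); d=m["R"].T@np.linalg.inv(m["intrinsics"])@np.r_[uv,1.]; return -m["R"].T@m["t"],d
def plane(n,uv,z):
    c,d=ray(n,uv); return c+d*(z-c[2])/d[2]
def tri(s,t):
    X=cv2.triangulatePoints(P("side"),P("top"),np.array(s,float).reshape(2,1),np.array(t,float).reshape(2,1))[:,0]; X=X[:3]/X[3]
    r=[P(n)@np.r_[X,1] for n in("side","top")]
    return X,[np.round(a[:2]/a[2]-b,1) for a,b in zip(r,(s,t))]
E
python3 - <<'E'
from h import *
np.set_printoptions(precision=4,suppress=True)
S=cv2.imread("pics/side0.png");T=cv2.imread("pics/top0.png")
print("jar lid top",plane("top",(493,279),.095),plane("side",(399,353),.095),"jar foot side",plane("side",(398,391),0))
print("pan tri",tri((361,275),(387,229)))
print("post top tri",tri((265,179),(206,225)))
print("gauge top tri",tri((249,181),(173,231)))
for n,a,b in(("top",(342,195),(342,254)),("top",(397,194),(397,251))): print(plane(n,a,.175),plane(n,b,.175))
print("dish",plane("top",(233,331),.03),"tea",plane("top",(381,328),.05),"ring",plane("top",(477,183),.03),"fob",plane("top",(246,171),.008))
def crop(I,x0,y0,x1,y1,k): return cv2.resize(I[y0:y1,x0:x1],None,fx=k,fy=k,interpolation=cv2.INTER_CUBIC)
a=crop(S,235,170,435,320,3); b=crop(T,160,180,360,270,3)
cv2.imwrite("pics/c1.png",crop(S,235,170,435,320,4)); cv2.imwrite("pics/c2.png",crop(T,160,170,420,300,3))
E
```

```text
jar lid top [ 0.4889 -0.3285  0.095 ] [ 0.4887 -0.3323  0.095 ] jar foot side [ 0.4923 -0.3339 -0.    ]
pan tri (array([ 0.5811, -0.1271,  0.1104]), [array([-0.4,  0.1]), array([ 0.3, -0.5])])
post top tri (array([0.5625, 0.1925, 0.2205]), [array([-0.4,  0.1]), array([ 0.3, -0.5])])
gauge top tri (array([0.5561, 0.2555, 0.1944]), [array([-0.2,  0. ]), array([ 0.1, -0.2])])
[ 0.6286 -0.0386  0.175 ] [ 0.5215 -0.0392  0.175 ]
[ 0.6315 -0.1373  0.175 ] [ 0.528  -0.1361  0.175 ]
dish [0.3861 0.1716 0.03  ] tea [ 0.3952 -0.1204  0.05  ] ring [ 0.6956 -0.3237  0.03  ] fob [0.723  0.1604 0.008 ]
```

View pics/c1.png

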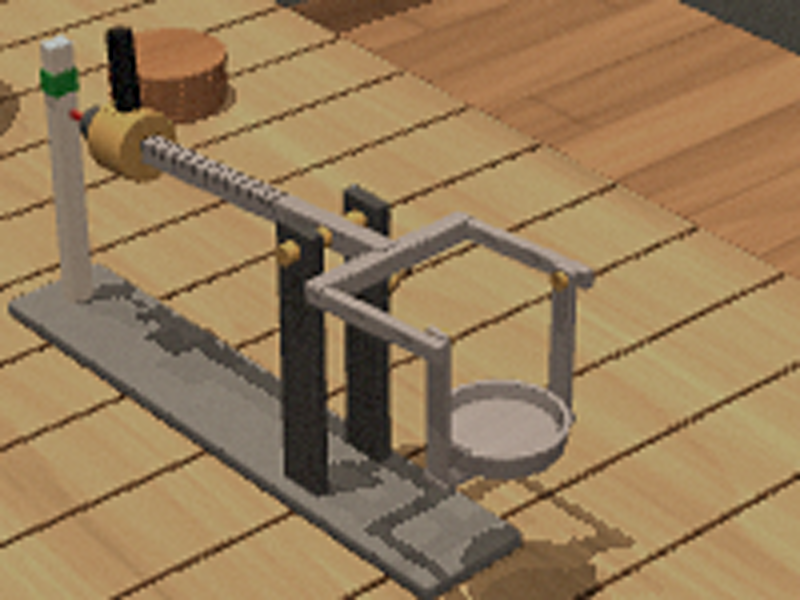

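View pics/c2.png

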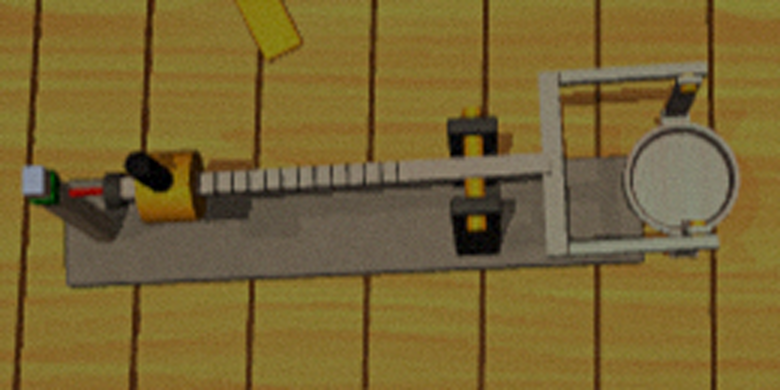

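The crops put the pan rim centre at side (362,274.5) and top (386.7,230). The beam runs about 3.6° off world y, which fits the listed sizes (pan to gauge measures 383 mm against 386 mm). Next I travel to the jar with the closing axis along x, to keep clear of the crate.

Emit:
step_arm(
  rows=[
    [0,[16,-34,15],[0,0,-0.12]],
    [0,[32,-68,30],[0,0,-0.24]],
    [0,[48,-102,45],[0,0,-0.36]],
    [0,[64,-136,60],[0,0,-0.48]],
    [0,[80,-170,75],[0,0,-0.6]],
  ],
)

```text
clock: 0.52
tool_pos: [0.2906, 0.4695, 0.3018]
orientation: [180.0, -0.0, -52.9]
force: [0.5, 1.0, 0.5]
opening: 0.0877
gripper_force: 0.0
```

Emit:
step_arm(
  rows=[
    [0,[16,-34,0],[0,0,-0.12]],
    [0,[32,-68,0],[0,0,-0.24]],
    [0,[48,-102,0],[0,0,-0.36]],
    [0,[64,-136,0],[0,0,-0.48]],
    [0,[80,-170,0],[0,0,-0.59]],
  ],
)

```text
clock: 0.93
tool_pos: [0.3704, 0.2995, 0.3015]
orientation: [180.0, 0.0, -86.7]
force: [0.6, -0.2, -0.5]
opening: 0.0877
gripper_force: 0.0
```

Emit:
step_arm(
  rows=[
    [0,[10,-36,0],[0,0,0]],
    [0,[20,-72,0],[0,0,0]],
    [0,[30,-108,0],[0,0,0]],
    [0,[40,-144,0],[0,0,0]],
    [0,[50,-180,0],[0,0,0]],
  ],
)

```text
clock: 1.35
tool_pos: [0.4201, 0.1195, 0.3016]
orientation: [-180.0, 0.0, -86.3]
force: [1.1, 1.1, 0.2]
opening: 0.0876
gripper_force: 0.0
```

Emit:
step_arm(
  rows=[
    [0,[8,-37,0],[0,0,0]],
    [0,[16,-74,0],[0,0,0]],
    [0,[24,-111,0],[0,0,0]],
    [0,[32,-148,0],[0,0,0]],
    [0,[40,-185,0],[0,0,0]],
  ],
)

```text
clock: 1.77
tool_pos: [0.46, -0.0655, 0.3016]
orientation: [-180.0, 0.0, -86.3]
force: [1.2, -0.1, 0.0]
opening: 0.0875
gripper_force: 0.0
```

Emit:
step_arm(
  rows=[
    [0,[3,-36,0],[0,0,0]],
    [0,[6,-72,0],[0,0,0]],
    [0,[9,-108,0],[0,0,0]],
    [0,[12,-144,0],[0,0,0]],
    [0,[15,-180,0],[0,0,0]],
  ],
)

```text
clock: 2.18
tool_pos: [0.4748, -0.2455, 0.3013]
orientation: [180.0, 0.0, -86.3]
force: [1.8, 0.6, 0.3]
opening: 0.0876
gripper_force: 0.0
```

Emit:
step_arm(
  rows=[
    [0,[8,-38,0],[0,0,0]],
    [0,[15,-76,0],[0,0,0]],
    [0,[15,-86,-30],[0,0,0]],
    [0,[15,-86,-70],[0,0,0]],
    [0,[15,-86,-110],[0,0,0]],
  ],
)

```text
clock: 2.6
tool_pos: [0.4901, -0.3309, 0.1903]
orientation: [-179.9, -0.0, -86.5]
force: [1.4, 0.6, -2.3]
opening: 0.0877
gripper_force: 0.0
```

Emit:
step_arm(
  rows=[
    [0,[0,0,-35],[0,0,0]],
    [0,[0,0,-70],[0,0,0]],
    [0,[0,0,-100],[0,0,0]],
    [0,[0,0,-120],[0,0,0]],
    [0,[0,0,-136],[0,0,0]],
  ],
)

```text
clock: 3.02
tool_pos: [0.4888, -0.3291, 0.0528]
orientation: [179.8, 0.1, -86.4]
force: [-0.4, -0.3, 0.2]
opening: 0.0877
gripper_force: 0.0
```

Emit:
step_arm(
  rows=[
    [0.5,[0,0,0],[0,0,0]],
    [1,[0,0,0],[0,0,0]],
    [1,[0,0,0],[0,0,0]],
    [1,[0,0,0],[0,0,0]],
    [1,[0,0,0],[0,0,0]],
  ],
)

```text
clock: 3.43
tool_pos: [0.4911, -0.3299, 0.057]
orientation: [-179.9, -0.0, -86.3]
force: [0.2, -0.1, -0.2]
opening: 0.0599
gripper_force: 0.0
```

Emit:
step_arm(
  rows=[
    [1,[0,0,0],[0,0,0]],
    [1,[0,0,0],[0,0,0]],
    [1,[0,0,0],[0,0,0]],
    [1,[0,0,0],[0,0,0]],
    [1,[0,0,0],[0,0,0]],
  ],
)

```text
clock: 3.85
tool_pos: [0.4911, -0.3298, 0.0566]
orientation: [-179.9, -0.1, -86.3]
force: [0.3, 0.5, 6.6]
opening: 0.0501
gripper_force: 30.0
```

Emit:
step_arm(
  rows=[
    [1,[0,0,12],[0,0,0]],
    [1,[0,0,40],[0,0,0]],
    [1,[0,0,75],[0,0,0]],
    [1,[0,0,110],[0,0,0]],
    [1,[0,0,140],[0,0,0]],
  ],
)

```text
clock: 4.27
tool_pos: [0.4898, -0.3295, 0.1972]
orientation: [180.0, 0.0, -86.3]
force: [0.8, -0.4, -2.9]
opening: 0.0505
gripper_force: 30.0
```

Emit:
step_arm(
  rows=[
    [1,[3,5,25],[0,0,0.1]],
    [1,[10,20,50],[0,0,0.2]],
    [1,[20,40,65],[0,0,0.32]],
    [1,[30,60,68],[0,0,0.44]],
    [1,[40,80,68],[0,0,0.56]],
  ],
)

```text
clock: 4.68
tool_pos: [0.5306, -0.2488, 0.2648]
orientation: [-179.9, -0.0, -54.0]
force: [-0.3, 0.0, -2.6]
opening: 0.0507
gripper_force: 30.0
```

Emit:
step_arm(
  rows=[
    [1,[8,20,0],[0,0,0.12]],
    [1,[16,40,0],[0,0,0.24]],
    [1,[24,60,0],[0,0,0.36]],
    [1,[32,80,0],[0,0,0.48]],
    [1,[38,95,0],[0,0,0.6]],
  ],
)

```text
clock: 5.1
tool_pos: [0.568, -0.153, 0.2626]
orientation: [-180.0, 0.1, -19.5]
force: [0.9, -0.5, -3.7]
opening: 0.0505
gripper_force: 30.0
```

Emit:
step_arm(
  rows=[
    [1,[5,10,0],[0,0,0.12]],
    [1,[10,20,0],[0,0,0.24]],
    [1,[10,24,0],[0,0,0.36]],
    [1,[10,27,0],[0,0,0.41]],
    [1,[10,27,0],[0,0,0.41]],
  ],
)

```text
clock: 5.52
tool_pos: [0.5776, -0.1268, 0.2626]
orientation: [-180.0, 0.1, 3.8]
force: [0.4, -0.1, -3.1]
opening: 0.0505
gripper_force: 30.0
```

Emit:
step_arm(
  rows=[
    [1,[0,0,0],[0,0,0]],
    [1,[0,0,0],[0,0,0]],
    [1,[0,0,0],[0,0,0]],
    [1,[0,0,0],[0,0,0]],
    [1,[0,0,0],[0,0,0]],
  ],
)

```text
clock: 5.93
tool_pos: [0.5782, -0.1279, 0.2635]
orientation: [-180.0, 0.0, 3.6]
force: [-0.5, 0.9, -2.7]
opening: 0.0505
gripper_force: 30.0
```

Run:
```python
from h import *
for n in("side","top"): cv2.imwrite(f"pics/{n}1.png",ctrl.snapshot(n)[:,:,::-1])
o=ctrl.get_obs(); print(o["clock"],o["tool_pos"],o["orientation"],o["force"],o["opening"],o["joint_pos"])
S=cv2.imread("pics/side1.png");T=cv2.imread("pics/top1.png")
a=cv2.resize(S[90:320,235:435],None,fx=2.2,fy=2.2);b=cv2.resize(T[140:340,290:460],None,fx=2.0,fy=2.0)
c=np.zeros((max(a.shape[0],b.shape[0]),a.shape[1]+b.shape[1],3),np.uint8);c[:a.shape[0],:a.shape[1]]=a;c[:b.shape[0],a.shape[1]:]=b
cv2.imwrite("pics/c3.png",c);print(c.shape,a.shape)
```

```text
6.0333 [ 0.57822075 -0.12774672  0.26354928] [-1.79997582e+02  2.70104856e-03  3.58897150e+00] [-0.0735454  -1.1752523  -3.93267419] 0.050809176581500144 [ 6.43874830e+00  1.15508416e+01 -6.88593565e+00 -2.68763324e-03
 -7.15658002e+01  8.71510731e+01]
(506, 780, 3) (506, 440, 3)
```

View pics/c3.png

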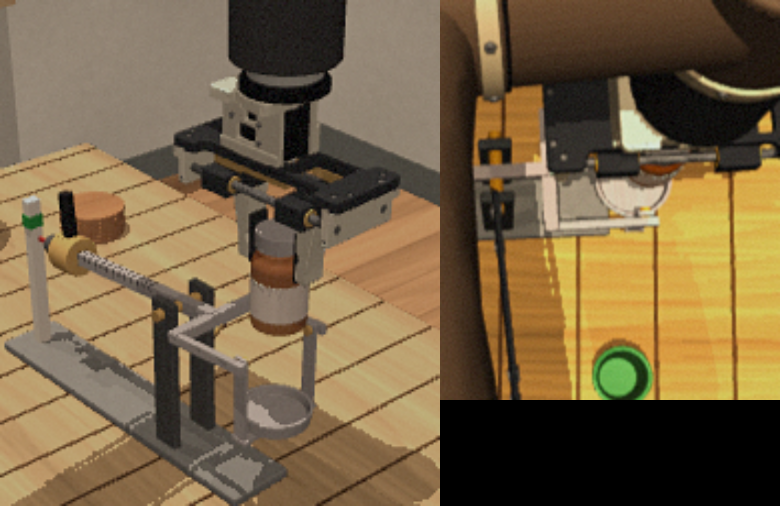

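The jar hangs upright in the grip over the pan. In the side view its axis is near column 362, and so is the pan's. I'll measure both edges to compare them.

Run:
```python
from h import *
np.set_printoptions(precision=4,suppress=True)
S=cv2.imread("pics/side1.png").astype(int);S0=cv2.imread("pics/side0.png").astype(int);T0=cv2.imread("pics/top0.png").astype(int)
D=np.abs(S-S0).sum(2)
hsv=cv2.cvtColor(S.astype(np.uint8),cv2.COLOR_BGR2HSV)
for r in(234,236,238): print(r,[c for c in range(340,390) if D[r,c]>60])
am=((hsv[:,:,0]<14)&(hsv[:,:,1]>130)&(hsv[:,:,2]<150)).astype(np.uint8); am[:,:340]=0;am[:,385:]=0;am[:195]=0;am[250:]=0
ys,xs=np.nonzero(am)
for r in range(200,244,2):
    c=xs[ys==r]; 
    if len(c): print(r,c.min(),c.max(),len(c))
def proj(n,X): a=P(n)@np.r_[X,1]; return a[:2]/a[2]
print("pred jar axis",proj("side",[.5782,-.1278,.207]),proj("side",[.5782,-.1278,.25]))
print("pan pred",proj("side",[.580,-.127,.113]),proj("top",[.580,-.127,.113]))
# pan rim extent
h0=cv2.cvtColor(S0.astype(np.uint8),cv2.COLOR_BGR2HSV);ht=cv2.cvtColor(T0.astype(np.uint8),cv2.COLOR_BGR2HSV)
print("side row274",h0[272,340:384,1]); print("top row230",ht[226,360:412,1]);print("top col 387",ht[205:256,383,1])
```

```text
234 [348, 349, 350, 351, 352, 353, 354, 355, 356, 357, 358, 359, 360, 361, 363, 364, 365, 366, 367, 368, 369, 370, 372, 373, 374, 375, 376]
236 [349, 350, 351, 352, 353, 354, 355, 356, 357, 358, 359, 360, 361, 362, 363, 364, 365, 367, 370, 371, 372, 373, 374, 375, 376, 377, 378, 379, 380, 381]
238 [350, 351, 352, 353, 354, 355, 356, 357, 358, 359, 360, 361, 362, 363, 364, 365, 366, 367, 368, 369, 370, 371, 372, 374, 375, 377, 378]
204 351 352 2
206 350 368 9
208 349 367 19
210 349 368 20
212 349 367 19
214 349 367 19
216 344 367 18
218 352 368 17
220 356 366 10
234 349 374 2
236 349 373 7
238 350 372 21
240 353 370 17
pred jar axis [360.8403 235.957 ] [361.3563 217.0563]
pan pred [360.1713 274.2705] [387.4272 228.8359]
side row274 [110  94  38  46  58  54  44  40  44  45  42  45  42  42  43  42  44  47
  47  41  44  41  41  43  44  42  41  42  44  42  43  53  49  44  40  44
  39  41 110 102 101 107 103 105]
top row230 [ 72  71  81  69  76  68  70  64  60  52  75  57  46  42  51  39  53  51
  45  45  48  48  47  42  44  42  39  54  43  38  49  43  43  34  40  47
  53  39  44  43  47  43  55  87  67  48 127 188 190 175 187 178]
top col 387 [ 75  62  55  74  52  44  49  57  49  78  50  46  43  43  43  41  36  39
  41  42  37  42  40  46  30  39  48  44  37  45  45  46  42  40  43  38
  46  42  39  34  46  53  51  59  34  45  40  32  47  80 118]
```

Emit:
step_arm(
  rows=[
    [1,[2.5,0.5,-10],[0,0,0]],
    [1,[2.5,0.5,-30],[0,0,0]],
    [1,[2.5,0.5,-50],[0,0,0]],
    [1,[2.5,0.5,-65],[0,0,0]],
    [1,[2.5,0.5,-80],[0,0,0]],
  ],
)

```text
clock: 6.45
tool_pos: [0.5804, -0.1271, 0.1817]
orientation: [-180.0, 0.1, 3.6]
force: [-0.4, -0.4, -3.2]
opening: 0.0502
gripper_force: 30.0
```

Emit:
step_arm(
  rows=[
    [1,[0,0,-3],[0,0,0]],
    [1,[0,0,-6],[0,0,0]],
    [1,[0,0,-8],[0,0,0]],
    [1,[0,0,-8],[0,0,0]],
    [1,[0,0,-8],[0,0,0]],
  ],
)

```text
clock: 6.87
tool_pos: [0.5813, -0.1271, 0.1763]
orientation: [180.0, -0.1, 3.6]
force: [-0.2, 0.4, -2.4]
opening: 0.0506
gripper_force: 30.0
```

Run:
```python
from h import *
S=ctrl.snapshot("side")[:,:,::-1];T=ctrl.snapshot("top")[:,:,::-1]
o=ctrl.get_obs(); print(o["clock"],o["tool_pos"],o["orientation"],o["force"],o["opening"])
a=cv2.resize(S[200:310,310:410],None,fx=5,fy=5,interpolation=2);b=cv2.resize(T[190:270,350:430],None,fx=3.7,fy=3.7)
c=np.zeros((a.shape[0],a.shape[1]+b.shape[1],3),np.uint8);c[:,:a.shape[1]]=a;c[:b.shape[0],a.shape[1]:]=b
cv2.imwrite("pics/c4.png",c);print(c.shape)
```

```text
6.9667 [ 0.58123523 -0.12707903  0.17637785] [ 1.79998375e+02 -7.95768646e-02  3.62585001e+00] [-0.75430086 -0.16914716 -1.99730233] 0.05058243758753934
(550, 796, 3)
```

View pics/c4.png

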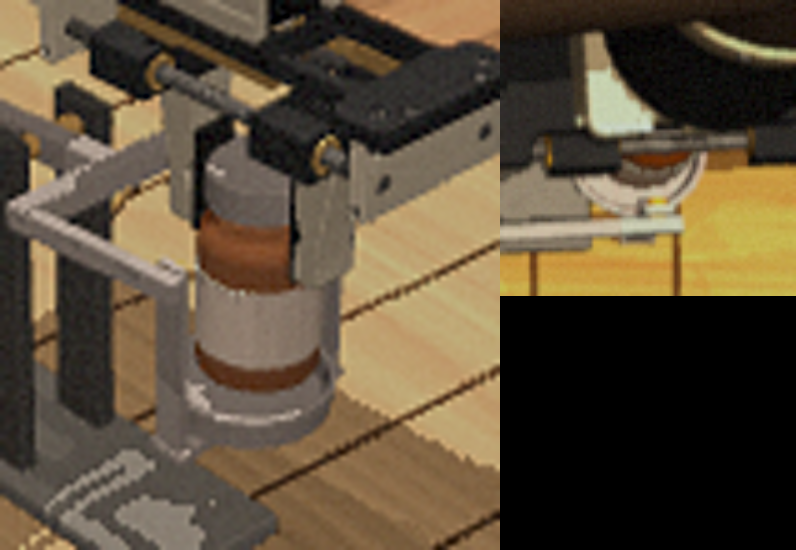

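The jar is concentric with the pan to within about 1 mm (jar centre at crop column 258, pan at 261) and its underside is about 15 mm above the floor. I lower it gently.

Emit:
step_arm(
  rows=[
    [1,[0.5,0,-2],[0,0,0]],
    [1,[0.5,0,-4],[0,0,0]],
    [1,[0.5,0,-6],[0,0,0]],
    [1,[0.5,0,-8],[0,0,0]],
    [1,[0.5,0,-9],[0,0,0]],
  ],
)

```text
clock: 7.38
tool_pos: [0.5811, -0.1271, 0.1661]
orientation: [-180.0, 0.0, 3.6]
force: [-0.1, 0.6, -2.7]
opening: 0.0505
gripper_force: 30.0
```

Emit:
step_arm(
  rows=[
    [1,[0,0,-1],[0,0,0]],
    [1,[0,0,-2],[0,0,0]],
    [1,[0,0,-3],[0,0,0]],
    [1,[0,0,-3],[0,0,0]],
    [1,[0,0,-3],[0,0,0]],
  ],
)

```text
clock: 7.8
tool_pos: [0.5813, -0.1271, 0.1635]
orientation: [180.0, 0.0, 3.6]
force: [-0.4, -0.5, -2.1]
opening: 0.0501
gripper_force: 30.0
```

Emit:
step_arm(
  rows=[
    [1,[0,0,-0.5],[0,0,0]],
    [1,[0,0,-1],[0,0,0]],
    [1,[0,0,-1.5],[0,0,0]],
    [1,[0,0,-1.5],[0,0,0]],
    [1,[0,0,-1.5],[0,0,0]],
  ],
)

```text
clock: 8.22
tool_pos: [0.5813, -0.1271, 0.162]
orientation: [180.0, 0.0, 3.6]
force: [0.1, 1.3, -2.4]
opening: 0.0509
gripper_force: 30.0
```

Run:
```python
from h import *
f=[]
for i in range(6): ctrl.snapshot("side"); f.append(ctrl.get_obs()["force"])
print(np.mean(f,0),ctrl.get_obs()["tool_pos"])
```

```text
[ 0.09828326  0.03341839 -2.75737217] [ 0.58130909 -0.12710746  0.16208956]
```

Emit:
step_arm(
  rows=[
    [1,[0,0,-0.5],[0,0,0]],
    [1,[0,0,-1],[0,0,0]],
    [1,[0,0,-1.5],[0,0,0]],
    [1,[0,0,-2],[0,0,0]],
    [1,[0,0,-2],[0,0,0]],
  ],
)

```text
clock: 8.93
tool_pos: [0.5815, -0.1271, 0.1606]
orientation: [180.0, -0.0, 3.6]
force: [-1.3, 0.7, 3.0]
opening: 0.0504
gripper_force: 30.0
```

```bash
cat > f.py <<'E'
from h import *
f=[]
for i in range(5): I=ctrl.snapshot("side"); f.append(ctrl.get_obs()["force"])
print(np.mean(f,0),ctrl.get_obs()["tool_pos"],ctrl.get_obs()["clock"])
E
python3 f.py
```

```text
[-1.2995488   0.67809824  3.0366573 ] [ 0.58142766 -0.12712542  0.16030013] 9.1833
```

Contact is made at TCP z ≈ 0.1606. I ease up slightly and then open.

Emit:
step_arm(
  rows=[
    [1,[0,0,0.5],[0,0,0]],
    [1,[0,0,0.6],[0,0,0]],
    [0.42,[0,0,0.6],[0,0,0]],
    [0.3,[0,0,0.6],[0,0,0]],
    [0.2,[0,0,0.6],[0,0,0]],
  ],
)

```text
clock: 9.6
tool_pos: [0.5813, -0.1271, 0.1604]
orientation: [-180.0, 0.0, 3.6]
force: [1.3, 0.1, -0.1]
opening: 0.0587
gripper_force: 0.0
```

Emit:
step_arm(
  rows=[
    [0,[0,0,0],[0,0,0]],
    [0,[0,0,0],[0,0,0]],
    [0,[0,0,0],[0,0,0]],
    [0,[0,0,2],[0,0,0]],
    [0,[0,0,6],[0,0,0]],
  ],
)

```text
clock: 10.02
tool_pos: [0.581, -0.1272, 0.1663]
orientation: [-180.0, 0.1, 3.6]
force: [0.6, -0.3, 0.4]
opening: 0.0864
gripper_force: 0.0
```

Run:
```python
from h import *
S=ctrl.snapshot("side")[:,:,::-1]
o=ctrl.get_obs(); print(o["clock"],o["tool_pos"],o["force"],o["opening"])
cv2.imwrite("pics/c5.png",cv2.resize(S[150:310,235:435],None,fx=3.6,fy=3.6,interpolation=2))
```

```text
10.0667 [ 0.58163251 -0.12720088  0.16762401] [ 0.02597647 -0.517195    1.76056626] 0.08671768201757642
```

View pics/c5.png

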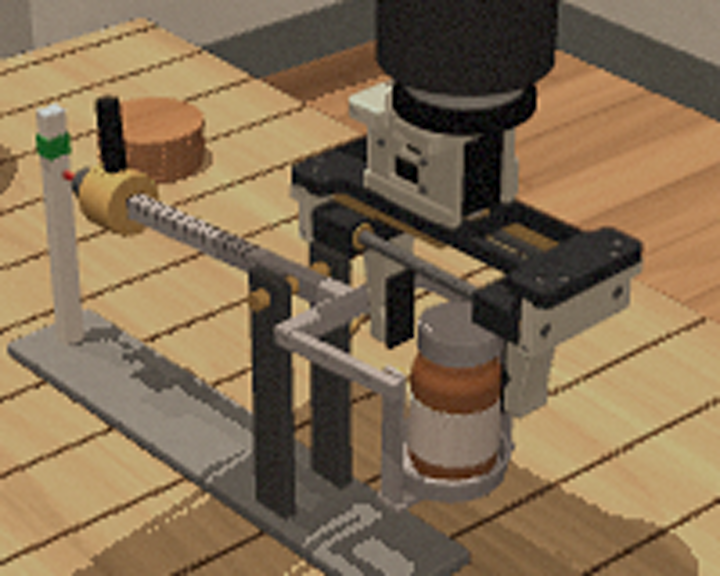

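The jar stands upright in the pan, released, and the poise end is still down. Now I go up, turn, and move to the outer side of the post.

Emit:
step_arm(
  rows=[
    [0,[0,0,25],[0,0,0]],
    [0,[0,0,60],[0,0,0]],
    [0,[0,0,95],[0,0,0]],
    [0,[0,0,125],[0,0,0]],
    [0,[0,0,150],[0,0,0]],
  ],
)

```text
clock: 10.48
tool_pos: [0.5816, -0.1273, 0.32]
orientation: [180.0, -0.2, 3.6]
force: [1.5, -0.4, 0.6]
opening: 0.0874
gripper_force: 0.0
```

Emit:
step_arm(
  rows=[
    [1,[0,25,0],[0,0,-0.12]],
    [1,[0,50,0],[0,0,-0.24]],
    [1,[-2,75,0],[0,0,-0.36]],
    [1,[-4,100,0],[0,0,-0.48]],
    [1,[-6,125,0],[0,0,-0.6]],
  ],
)

```text
clock: 10.9
tool_pos: [0.5751, -0.0011, 0.3171]
orientation: [-180.0, -0.0, -31.1]
force: [0.2, 0.0, -0.1]
opening: 0.0599
gripper_force: 0.0
```

Emit:
step_arm(
  rows=[
    [1,[-2,25,0],[0,0,-0.12]],
    [1,[-4,50,0],[0,0,-0.24]],
    [1,[-6,75,0],[0,0,-0.36]],
    [1,[-8,100,0],[0,0,-0.48]],
    [1,[-10,125,0],[0,0,-0.6]],
  ],
)

```text
clock: 11.32
tool_pos: [0.565, 0.1241, 0.3171]
orientation: [-180.0, 0.0, -65.5]
force: [-0.5, 0.4, -0.0]
opening: 0.0268
gripper_force: 0.0
```

Emit:
step_arm(
  rows=[
    [1,[-1,25,0],[0,0,-0.12]],
    [1,[-2,50,0],[0,0,-0.24]],
    [1,[-3,75,0],[0,0,-0.36]],
    [1,[-4,100,0],[0,0,-0.37]],
    [1,[-4,100,-10],[0,0,-0.37]],
  ],
)

```text
clock: 11.73
tool_pos: [0.562, 0.2268, 0.3082]
orientation: [-179.8, 0.1, -86.2]
force: [0.2, -0.8, -0.4]
opening: 0.0005
gripper_force: 0.0
```

Emit:
step_arm(
  rows=[
    [1,[0,0,-25],[0,0,0]],
    [1,[0,0,-50],[0,0,0]],
    [1,[0,0,-65],[0,0,0]],
    [1,[0,0,-70],[0,0,0]],
    [1,[0,0,-70],[0,0,0]],
  ],
)

```text
clock: 12.15
tool_pos: [0.5608, 0.2224, 0.2356]
orientation: [179.9, -0.1, -86.3]
force: [0.3, -0.5, -0.1]
opening: 0.0003
gripper_force: 0.0
```

Run:
```python
from h import *
S=ctrl.snapshot("side")[:,:,::-1];T=ctrl.snapshot("top")[:,:,::-1]
o=ctrl.get_obs(); print(o["clock"],o["tool_pos"],o["orientation"],o["force"],o["opening"])
a=cv2.resize(S[140:300,220:390],None,fx=3,fy=3,interpolation=2);b=cv2.resize(T[190:270,150:240],None,fx=3,fy=3)
c=np.zeros((a.shape[0],a.shape[1]+b.shape[1],3),np.uint8);c[:,:a.shape[1]]=a;c[:b.shape[0],a.shape[1]:]=b
cv2.imwrite("pics/c6.png",c);print(c.shape)
```

```text
12.25 [0.56191631 0.22296587 0.2378669 ] [-1.79918937e+02  2.01472089e-02 -8.63240707e+01] [-0.73759528 -1.05823491  0.14132019] 0.00034386358437718897
(480, 780, 3)
```

View pics/c6.png

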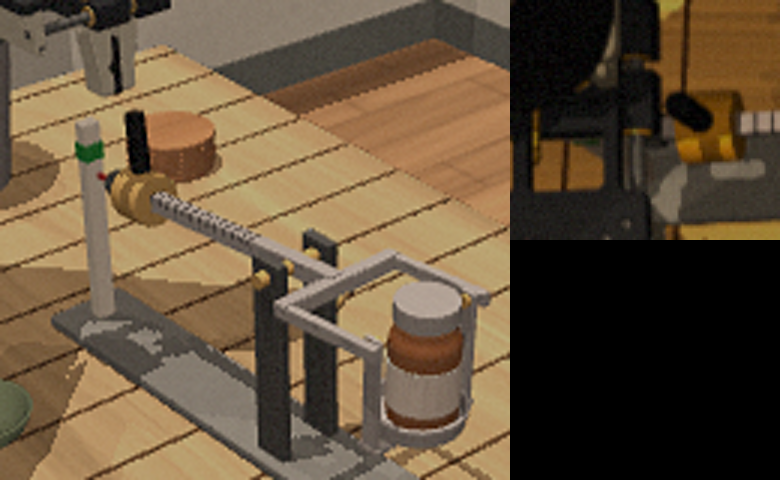

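The jar is still upright in the pan. The shut fingers are at y = 0.223, outside the post, whose outer face is at y ≈ 0.20. I lower the fingers, then push inward slowly.

Emit:
step_arm(
  rows=[
    [1,[0,0,-12],[0,0,0]],
    [1,[0,0,-22],[0,0,0]],
    [1,[0,0,-30],[0,0,0]],
    [1,[0,-2,-32],[0,0,0]],
    [1,[0,-6,-32],[0,0,0]],
  ],
)

```text
clock: 12.67
tool_pos: [0.5611, 0.2167, 0.2041]
orientation: [180.0, -0.0, -86.3]
force: [0.1, 0.8, -0.4]
opening: 0.0007
gripper_force: 0.0
```

Emit:
step_arm(
  rows=[
    [1,[0,-1.5,0],[0,0,0]],
    [1,[0,-3,0],[0,0,0]],
    [1,[0,-4.5,0],[0,0,0]],
    [1,[0,-6,0],[0,0,0]],
    [1,[0,-7.5,0],[0,0,0]],
  ],
)

```text
clock: 13.08
tool_pos: [0.5616, 0.2098, 0.2051]
orientation: [-179.9, 0.1, -86.3]
force: [-0.6, 2.5, 1.1]
opening: 0.0004
gripper_force: 1.4
```

Emit:
step_arm(
  rows=[
    [1,[0,-1.5,0],[0,0,0]],
    [1,[0,-3,0],[0,0,0]],
    [1,[0,-4.5,0],[0,0,0]],
    [1,[0,-6,0],[0,0,0]],
    [1,[0,-7.5,0],[0,0,0]],
  ],
)

```text
clock: 13.5
tool_pos: [0.5617, 0.202, 0.205]
orientation: [-179.9, 0.0, -86.3]
force: [0.7, 3.7, 1.4]
opening: 0.0002
gripper_force: 1.7
```

Emit:
step_arm(
  rows=[
    [1,[0.2,-3,0],[0,0,0]],
    [1,[0.4,-6,0],[0,0,0]],
    [1,[0.6,-9,0],[0,0,0]],
    [1,[0.8,-12,0],[0,0,0]],
    [1,[1,-15,0],[0,0,0]],
  ],
)

```text
clock: 13.92
tool_pos: [0.5623, 0.1865, 0.2046]
orientation: [180.0, -0.0, -86.3]
force: [-0.2, 4.2, 3.0]
opening: 0.0005
gripper_force: 1.7
```

Emit:
step_arm(
  rows=[
    [1,[0.2,-3,0],[0,0,0]],
    [1,[0.4,-6,0],[0,0,0]],
    [1,[0.6,-9,0],[0,0,0]],
    [1,[0.8,-12,0],[0,0,0]],
    [1,[1,-15,0],[0,0,0]],
  ],
)

```text
clock: 14.33
tool_pos: [0.5632, 0.1715, 0.2046]
orientation: [180.0, -0.0, -86.3]
force: [0.3, 3.9, 2.0]
opening: 0.0004
gripper_force: 1.7
```

Emit:
step_arm(
  rows=[
    [1,[0.2,-2.5,0],[0,0,0]],
    [1,[0.4,-5,0],[0,0,0]],
    [1,[0.6,-7.5,0],[0,0,0]],
    [1,[0.8,-10,0],[0,0,0]],
    [1,[1,-12.5,0],[0,0,0]],
  ],
)

```text
clock: 14.75
tool_pos: [0.5641, 0.1591, 0.2046]
orientation: [180.0, -0.0, -86.3]
force: [-1.1, 2.6, 3.3]
opening: 0.0006
gripper_force: 1.6
```

Emit:
step_arm(
  rows=[
    [1,[0,4,0],[0,0,0]],
    [1,[0,8,0],[0,0,0]],
    [1,[0,12,0],[0,0,0]],
    [1,[0,12,0],[0,0,0]],
    [1,[0,12,0],[0,0,0]],
  ],
)

```text
clock: 15.17
tool_pos: [0.5641, 0.1716, 0.2043]
orientation: [180.0, -0.0, -86.3]
force: [0.4, 0.4, -0.3]
opening: 0.0004
gripper_force: 0.0
```

```bash
cat > look.py <<'E'
from h import *
import sys
S=ctrl.snapshot("side")[:,:,::-1].copy()
o=ctrl.get_obs(); print(o["clock"],o["tool_pos"],o["force"])
cv2.imwrite(f"pics/{sys.argv[1]}.png",S)
h=cv2.cvtColor(S,cv2.COLOR_BGR2HSV);H,s,v=cv2.split(h)
R=np.zeros_like(H); 
def cen(m,box,name):
    x0,y0,x1,y1=box; k=np.zeros(m.shape,bool);k[y0:y1,x0:x1]=m[y0:y1,x0:x1]; ys,xs=np.nonzero(k)
    print(name,len(xs),xs.mean().round(2) if len(xs) else 0,ys.mean().round(2) if len(xs) else 0, (xs.min(),xs.max(),ys.min(),ys.max()) if len(xs) else "")
cen(((H<6)|(H>174))&(s>140)&(v>70),(240,170,265,225),"red pointer")
cen((H>50)&(H<80)&(s>120),(235,170,265,215),"green")
cen((H>15)&(H<30)&(s>110)&(v>60),(250,180,330,240),"brass?")
cen((v<40),(250,165,330,225),"black")
E
python3 look.py s1
python3 - <<'E'
import sys; sys.path.insert(0,".")
from h import *
# pointer prediction: red pointer at 245 mm from pivot
import math
piv=np.array([.5725,.002,.170]);u=np.array([-.0616,.998,0])
for a in(-.08,-.03,0,.03,.08):
    r=[]
    for d in(238,246):
        X=piv+u*d/1000*math.cos(a)+np.array([0,0,d/1000*math.sin(a)])
        p=P("side")@np.r_[X,1]; r.append((p[:2]/p[2]).round(1))
    print(a,r)
E
```

```text
15.2167 [0.56411282 0.17147252 0.20440029] [-0.14340102 -0.08934019 -0.73069864]
red pointer 4 253.5 198.5 (np.int64(253), np.int64(254), np.int64(198), np.int64(199))
green 42 249.4 190.36 (np.int64(245), np.int64(253), np.int64(187), np.int64(193))
brass? 1020 291.32 212.56 (np.int64(254), np.int64(329), np.int64(180), np.int64(239))
black 242 276.79 186.9 (np.int64(250), np.int64(328), np.int64(165), np.int64(224))
-0.08 [array([254.5, 199.1]), array([252.6, 198.2])]
-0.03 [array([254. , 194.7]), array([252.1, 193.7])]
0 [array([253.7, 192. ]), array([251.8, 191. ])]
0.03 [array([253.6, 189.4]), array([251.6, 188.3])]
0.08 [array([253.3, 185.1]), array([251.4, 183.8])]
```

The pointer reads (253.5,198.5), which is still on the lower stop; level is near row 191.5. I continue in short pushes with releases.

Emit:
step_arm(
  rows=[
    [1,[0.2,-3,0],[0,0,0]],
    [1,[0.4,-6,0],[0,0,0]],
    [1,[0.6,-8,0],[0,0,0]],
    [1,[0.6,-10,0],[0,0,0]],
    [1,[0.7,-12,0],[0,0,0]],
  ],
)

```text
clock: 15.63
tool_pos: [0.565, 0.159, 0.2047]
orientation: [-180.0, 0.0, -86.4]
force: [0.3, 1.5, 0.6]
opening: 0.0003
gripper_force: 0.7
```

Emit:
step_arm(
  rows=[
    [1,[0.1,-2,0],[0,0,0]],
    [1,[0.2,-4,0],[0,0,0]],
    [1,[0.3,-6,0],[0,0,0]],
    [1,[0.4,-8,0],[0,0,0]],
    [1,[0.5,-10,0],[0,0,0]],
  ],
)

```text
clock: 16.05
tool_pos: [0.5657, 0.1495, 0.205]
orientation: [-180.0, 0.0, -86.3]
force: [0.5, 4.1, 2.1]
opening: 0.0007
gripper_force: 1.6
```

Emit:
step_arm(
  rows=[
    [1,[0.1,-1,0],[0,0,0]],
    [1,[0.1,-2,0],[0,0,0]],
    [1,[0.1,1,0],[0,0,0]],
    [1,[0,6,0],[0,0,0]],
    [1,[0,12,0],[0,0,0]],
  ],
)

```text
clock: 16.47
tool_pos: [0.5652, 0.1612, 0.2043]
orientation: [180.0, -0.0, -86.4]
force: [0.4, 0.3, 0.2]
opening: 0.0005
gripper_force: 0.0
```

Emit:
step_arm(
  rows=[
    [1,[0,0,0],[0,0,0]],
    [1,[0,0,0],[0,0,0]],
    [1,[0,0,0],[0,0,0]],
    [1,[0,0,0],[0,0,0]],
    [1,[0,0,0],[0,0,0]],
  ],
)

```text
clock: 16.88
tool_pos: [0.5655, 0.1613, 0.2046]
orientation: [180.0, -0.0, -86.3]
force: [-0.0, -0.4, 0.3]
opening: 0.0006
gripper_force: 0.0
```

```bash
python3 look.py s2
```

```text
16.9333 [0.56548482 0.16123167 0.2046496 ] [ 1.05851781 -1.15269193  0.09374289]
red pointer 4 253.5 198.5 (np.int64(253), np.int64(254), np.int64(198), np.int64(199))
green 44 249.27 190.32 (np.int64(245), np.int64(253), np.int64(187), np.int64(193))
brass? 1008 292.32 212.7 (np.int64(254), np.int64(329), np.int64(180), np.int64(239))
black 264 279.67 186.35 (np.int64(253), np.int64(328), np.int64(165), np.int64(224))
```

Emit:
step_arm(
  rows=[
    [1,[0.2,-4,0],[0,0,0]],
    [1,[0.4,-8,0],[0,0,0]],
    [1,[0.6,-11,0],[0,0,0]],
    [1,[0.6,-13,0],[0,0,0]],
    [1,[0.7,-15,0],[0,0,0]],
  ],
)

```text
clock: 17.35
tool_pos: [0.5663, 0.1464, 0.2048]
orientation: [-180.0, 0.0, -86.4]
force: [-0.5, 3.3, 0.8]
opening: 0.0004
gripper_force: 1.5
```

Emit:
step_arm(
  rows=[
    [1,[0.1,-2,0],[0,0,0]],
    [1,[0.2,-4,0],[0,0,0]],
    [1,[0.3,-6,0],[0,0,0]],
    [1,[0.4,-8,0],[0,0,0]],
    [1,[0.5,-9,0],[0,0,0]],
  ],
)

```text
clock: 17.77
tool_pos: [0.5669, 0.1373, 0.2049]
orientation: [-180.0, 0.0, -86.3]
force: [-1.5, 2.9, 3.2]
opening: 0.0007
gripper_force: 1.6
```

Emit:
step_arm(
  rows=[
    [1,[0,1,0],[0,0,0]],
    [1,[0,4,0],[0,0,0]],
    [1,[0,8,0],[0,0,0]],
    [1,[0,12,0],[0,0,0]],
    [1,[0,12,0],[0,0,0]],
  ],
)

```text
clock: 18.18
tool_pos: [0.5667, 0.15, 0.2044]
orientation: [180.0, -0.0, -86.3]
force: [0.3, -0.6, 0.1]
opening: 0.0008
gripper_force: 0.0
```

Emit:
step_arm(
  rows=[
    [1,[0,0,0],[0,0,0]],
    [1,[0,0,0],[0,0,0]],
    [1,[0,0,0],[0,0,0]],
    [1,[0,0,0],[0,0,0]],
    [1,[0,0,0],[0,0,0]],
  ],
)

```text
clock: 18.6
tool_pos: [0.5667, 0.1493, 0.2047]
orientation: [180.0, -0.0, -86.3]
force: [-0.1, -0.2, -0.2]
opening: 0.0001
gripper_force: 0.0
```

```bash
python3 look.py s3
```

```text
18.65 [0.5667177  0.14932482 0.20469706] [-0.3419577  -0.44649097 -0.52002445]
red pointer 4 253.5 198.5 (np.int64(253), np.int64(254), np.int64(198), np.int64(199))
green 45 249.29 190.27 (np.int64(245), np.int64(253), np.int64(187), np.int64(193))
brass? 1007 293.54 212.59 (np.int64(254), np.int64(329), np.int64(180), np.int64(239))
black 338 278.95 182.57 (np.int64(250), np.int64(326), np.int64(165), np.int64(223))
```

Emit:
step_arm(
  rows=[
    [1,[0.2,-4,0],[0,0,0]],
    [1,[0.4,-8,0],[0,0,0]],
    [1,[0.6,-10,0],[0,0,0]],
    [1,[0.6,-12,0],[0,0,0]],
    [1,[0.7,-14,0],[0,0,0]],
  ],
)

```text
clock: 19.07
tool_pos: [0.5676, 0.1356, 0.2048]
orientation: [-180.0, 0.1, -86.3]
force: [-0.4, 2.7, 0.7]
opening: 0.0003
gripper_force: 1.5
```

Emit:
step_arm(
  rows=[
    [1,[0.1,-2,0],[0,0,0]],
    [1,[0.2,-4,0],[0,0,0]],
    [1,[0.3,-6,0],[0,0,0]],
    [1,[0.4,-7,0],[0,0,0]],
    [1,[0.5,-8,0],[0,0,0]],
  ],
)

```text
clock: 19.48
tool_pos: [0.568, 0.1274, 0.2048]
orientation: [-180.0, 0.0, -86.3]
force: [-1.3, 2.9, 1.6]
opening: 0.0004
gripper_force: 1.5
```

Emit:
step_arm(
  rows=[
    [1,[0,1,0],[0,0,0]],
    [1,[0,4,0],[0,0,0]],
    [1,[0,8,0],[0,0,0]],
    [1,[0,12,0],[0,0,0]],
    [1,[0,12,0],[0,0,0]],
  ],
)

```text
clock: 19.9
tool_pos: [0.5678, 0.14, 0.2044]
orientation: [180.0, -0.0, -86.3]
force: [0.2, -0.5, -0.6]
opening: 0.0002
gripper_force: 0.0
```

Emit:
step_arm(
  rows=[
    [1,[0,0,0],[0,0,0]],
    [1,[0,0,0],[0,0,0]],
    [1,[0,0,0],[0,0,0]],
    [1,[0,0,0],[0,0,0]],
    [1,[0,0,0],[0,0,0]],
  ],
)

```text
clock: 20.32
tool_pos: [0.5679, 0.1393, 0.2047]
orientation: [-180.0, 0.0, -86.3]
force: [0.1, -0.0, 0.8]
opening: 0.0005
gripper_force: 0.0
```

```bash
python3 look.py s4
```

```text
20.3667 [0.5678846  0.13927315 0.20468058] [-0.58891059 -0.41593894 -0.2793789 ]
red pointer 4 253.5 198.5 (np.int64(253), np.int64(254), np.int64(198), np.int64(199))
green 45 249.29 190.27 (np.int64(245), np.int64(253), np.int64(187), np.int64(193))
brass? 990 293.7 212.94 (np.int64(254), np.int64(329), np.int64(180), np.int64(239))
black 397 280.88 181.16 (np.int64(250), np.int64(326), np.int64(165), np.int64(223))
```

Emit:
step_arm(
  rows=[
    [1,[0.2,-4,0],[0,0,0]],
    [1,[0.4,-8,0],[0,0,0]],
    [1,[0.6,-10,0],[0,0,0]],
    [1,[0.6,-12,0],[0,0,0]],
    [1,[0.7,-14,0],[0,0,0]],
  ],
)

```text
clock: 20.78
tool_pos: [0.5688, 0.1255, 0.2049]
orientation: [-180.0, 0.0, -86.3]
force: [-0.5, 2.6, 1.1]
opening: 0.0005
gripper_force: 1.6
```

Emit:
step_arm(
  rows=[
    [1,[0.1,-2,0],[0,0,0]],
    [1,[0.2,-4,0],[0,0,0]],
    [1,[0.3,-6,0],[0,0,0]],
    [1,[0.4,-7,0],[0,0,0]],
    [1,[0.5,-8,0],[0,0,0]],
  ],
)

```text
clock: 21.2
tool_pos: [0.5692, 0.1174, 0.2048]
orientation: [-180.0, 0.0, -86.3]
force: [-0.4, 3.7, 2.8]
opening: 0.0001
gripper_force: 1.6
```

```bash
python3 look.py s5 | head -2
```

```text
21.25 [0.56913455 0.11720934 0.2047343 ] [-0.30007289  2.9514064   2.049704  ]
red pointer 4 253.5 198.5 (np.int64(253), np.int64(254), np.int64(198), np.int64(199))
```

Emit:
step_arm(
  rows=[
    [1,[0,1,0],[0,0,0]],
    [1,[0,4,0],[0,0,0]],
    [1,[0,8,0],[0,0,0]],
    [1,[0,12,0],[0,0,0]],
    [1,[0,12,0],[0,0,0]],
  ],
)

```text
clock: 21.67
tool_pos: [0.5691, 0.13, 0.2044]
orientation: [180.0, -0.0, -86.3]
force: [0.6, -0.1, 0.6]
opening: 0.0002
gripper_force: 0.0
```

Emit:
step_arm(
  rows=[
    [1,[0,0,0],[0,0,0]],
    [1,[0,0,0],[0,0,0]],
    [1,[0,0,0],[0,0,0]],
    [1,[0,0,0],[0,0,0]],
    [1,[0,0,0],[0,0,0]],
  ],
)

```text
clock: 22.08
tool_pos: [0.5691, 0.1293, 0.2047]
orientation: [-180.0, -0.0, -86.3]
force: [-0.0, -0.6, 0.4]
opening: 0.0003
gripper_force: 0.0
```

```bash
python3 look.py s6
```

```text
22.1333 [0.56908447 0.12928453 0.20469725] [ 0.60276557 -0.24849255 -0.06226641]
red pointer 6 253.0 189.5 (np.int64(252), np.int64(254), np.int64(189), np.int64(190))
green 37 248.68 190.43 (np.int64(245), np.int64(253), np.int64(187), np.int64(193))
brass? 1100 291.66 212.55 (np.int64(252), np.int64(329), np.int64(180), np.int64(239))
black 450 282.54 179.5 (np.int64(250), np.int64(327), np.int64(165), np.int64(223))
```

The pointer has risen into the band (row 189.5), so I let it settle and read it again.

Emit:
step_arm(
  rows=[
    [1,[0,3,4],[0,0,0]],
    [1,[0,6,10],[0,0,0]],
    [1,[0,6,20],[0,0,0]],
    [1,[0,6,30],[0,0,0]],
    [1,[0,6,40],[0,0,0]],
  ],
)

```text
clock: 22.55
tool_pos: [0.5693, 0.1356, 0.2462]
orientation: [-180.0, 0.0, -86.3]
force: [0.8, -0.3, 0.1]
opening: 0.0004
gripper_force: 0.0
```

Emit:
step_arm(
  rows=[
    [1,[0,0,0],[0,0,0]],
    [1,[0,0,0],[0,0,0]],
    [1,[0,0,0],[0,0,0]],
    [1,[0,0,0],[0,0,0]],
    [1,[0,0,0],[0,0,0]],
  ],
)

```text
clock: 22.97
tool_pos: [0.5688, 0.1352, 0.2441]
orientation: [179.9, -0.0, -86.3]
force: [0.7, 0.2, -0.9]
opening: 0.0003
gripper_force: 0.0
```

Emit:
step_arm(
  rows=[
    [1,[0,0,0],[0,0,0]],
    [1,[0,0,0],[0,0,0]],
    [1,[0,0,0],[0,0,0]],
    [1,[0,0,0],[0,0,0]],
    [1,[0,0,0],[0,0,0]],
  ],
)

```text
clock: 23.38
tool_pos: [0.5691, 0.1354, 0.2446]
orientation: [180.0, -0.0, -86.3]
force: [-0.1, -0.6, 0.9]
opening: 0.0002
gripper_force: 0.0
```

Emit:
step_arm(
  rows=[
    [1,[0,0,0],[0,0,0]],
    [1,[0,0,0],[0,0,0]],
    [1,[0,0,0],[0,0,0]],
    [1,[0,0,0],[0,0,0]],
    [1,[0,0,0],[0,0,0]],
  ],
)

```text
clock: 23.8
tool_pos: [0.5691, 0.1354, 0.2447]
orientation: [-180.0, -0.0, -86.3]
force: [0.2, 0.4, -0.8]
opening: 0.0006
gripper_force: 0.0
```

```bash
python3 look.py s7; python3 look.py s8|sed -n 2p
python3 - <<'E'
import cv2
S=cv2.imread("pics/s7.png");cv2.imwrite("pics/c7.png",cv2.resize(S[165:225,225:305],None,fx=9,fy=9,interpolation=2))
E
```

```text
23.85 [0.56910335 0.13540489 0.24467823] [ 1.39518743 -1.08144448  0.900601  ]
red pointer 5 252.8 189.6 (np.int64(252), np.int64(254), np.int64(189), np.int64(190))
green 35 248.66 190.54 (np.int64(245), np.int64(253), np.int64(187), np.int64(193))
brass? 1129 291.75 212.3 (np.int64(252), np.int64(329), np.int64(180), np.int64(239))
black 188 289.45 192.29 (np.int64(254), np.int64(327), np.int64(165), np.int64(223))
red pointer 5 252.8 189.6 (np.int64(252), np.int64(254), np.int64(189), np.int64(190))
```

View pics/c7.png

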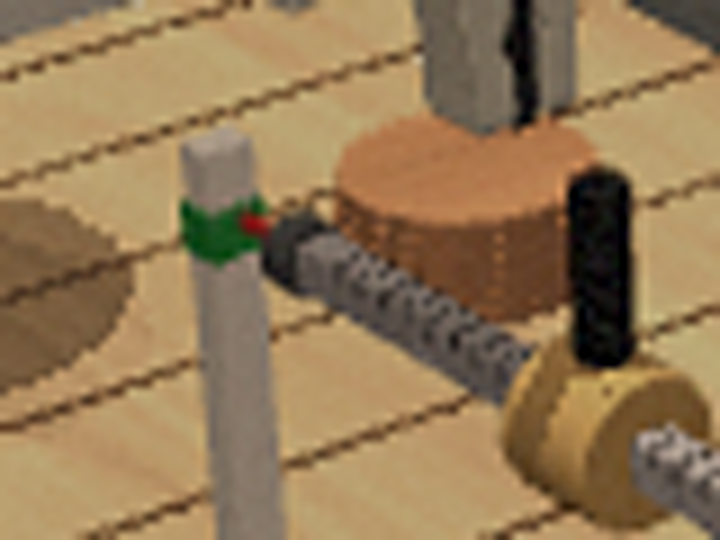

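The pointer is at rest inside the green band, but above its middle. I'll get a sub-pixel tilt from redness against the known lower-stop picture.

Run:
```python
from h import *
def red(f):
    I=cv2.imread(f).astype(float)[180:205,249:258]; w=I[:,:,2]-np.maximum(I[:,:,1],I[:,:,0]); w=np.clip(w-70,0,None)
    y,x=np.mgrid[180:205,249:258]; return (w*x).sum()/w.sum(),(w*y).sum()/w.sum(),w.sum()
for f in("side0","s2","s4","s7","s8"): print(f,np.round(red(f"pics/{f}.png"),2))
```

```text
side0 [253.72 198.26 112.  ]
s2 [253.88 198.6   40.  ]
s4 [253.88 198.5   42.  ]
s7 [252.91 189.25 102.  ]
s8 [252.94 189.26 104.  ]
```

The tilt is about +0.025, in the band but near its edge. I'll nudge the post outward about 2.5 mm from its inner side, going over the top.

Emit:
step_arm(
  rows=[
    [1,[0,0,15],[0,0,0]],
    [1,[0,0,27],[0,0,0]],
    [1,[1,-20,27],[0,0,0]],
    [1,[3,-50,27],[0,0,0]],
    [1,[4,-75,27],[0,0,0]],
  ],
)

```text
clock: 24.32
tool_pos: [0.5731, 0.0597, 0.2719]
orientation: [-180.0, 0.0, -86.3]
force: [0.5, 0.2, -1.1]
opening: 0.0004
gripper_force: 0.0
```

Emit:
step_arm(
  rows=[
    [1,[0,0,0],[0,0,0]],
    [1,[0,0,-20],[0,0,0]],
    [1,[0,0,-45],[0,0,0]],
    [1,[0,0,-60],[0,0,0]],
    [1,[0,0,-66],[0,0,0]],
  ],
)

```text
clock: 24.73
tool_pos: [0.5718, 0.06, 0.2031]
orientation: [179.8, -0.0, -86.4]
force: [-1.1, 0.1, 0.1]
opening: 0.0005
gripper_force: 0.0
```

Emit:
step_arm(
  rows=[
    [1,[0,3,0],[0,0,0]],
    [1,[0,6,0],[0,0,0]],
    [1,[0,8,0],[0,0,0]],
    [1,[0,10,0],[0,0,0]],
    [1,[0,12,0],[0,0,0]],
  ],
)

```text
clock: 25.15
tool_pos: [0.5735, 0.073, 0.2067]
orientation: [-179.9, 0.0, -86.3]
force: [-1.0, -0.4, -0.1]
opening: 0.0004
gripper_force: 0.0
```

Emit:
step_arm(
  rows=[
    [1,[0,1.5,0],[0,0,0]],
    [1,[0,3,0],[0,0,0]],
    [1,[0,4.5,0],[0,0,0]],
    [1,[0,6,0],[0,0,0]],
    [1,[0,7,0],[0,0,0]],
  ],
)

```text
clock: 25.57
tool_pos: [0.5728, 0.0792, 0.2054]
orientation: [180.0, -0.0, -86.3]
force: [-0.1, -3.2, -1.6]
opening: 0.0003
gripper_force: 1.3
```

```bash
python3 look.py s9|head -2
```

```text
25.6167 [0.57277501 0.07936038 0.20540689] [-0.67824456 -2.59723988 -1.35036144]
red pointer 5 252.8 191.6 (np.int64(252), np.int64(254), np.int64(191), np.int64(192))
```

Emit:
step_arm(
  rows=[
    [1,[0,-2,0],[0,0,0]],
    [1,[0,-6,0],[0,0,0]],
    [1,[0,-12,0],[0,0,0]],
    [1,[0,-12,0],[0,0,0]],
    [1,[0,-12,0],[0,0,0]],
  ],
)

```text
clock: 26.03
tool_pos: [0.5732, 0.067, 0.2058]
orientation: [-180.0, 0.0, -86.4]
force: [-0.4, -0.2, -0.3]
opening: 0.0003
gripper_force: 0.0
```

Emit:
step_arm(
  rows=[
    [1,[0,0,0],[0,0,0]],
    [1,[0,0,0],[0,0,0]],
    [1,[0,0,0],[0,0,0]],
    [1,[0,0,0],[0,0,0]],
    [1,[0,0,0],[0,0,0]],
  ],
)

```text
clock: 26.45
tool_pos: [0.5731, 0.0675, 0.2057]
orientation: [-180.0, 0.0, -86.3]
force: [0.1, -0.2, -0.1]
opening: 0.0003
gripper_force: 0.0
```

Emit:
step_arm(
  rows=[
    [1,[0,0,0],[0,0,0]],
    [1,[0,0,0],[0,0,0]],
    [1,[0,0,0],[0,0,0]],
    [1,[0,0,0],[0,0,0]],
    [1,[0,0,0],[0,0,0]],
  ],
)

```text
clock: 26.87
tool_pos: [0.5731, 0.0674, 0.2057]
orientation: [180.0, 0.0, -86.3]
force: [-0.9, -0.1, 0.7]
opening: 0.0003
gripper_force: 0.0
```

Emit:
step_arm(
  rows=[
    [1,[0,0,0],[0,0,0]],
    [1,[0,0,0],[0,0,0]],
    [1,[0,0,0],[0,0,0]],
    [1,[0,0,0],[0,0,0]],
    [1,[0,0,0],[0,0,0]],
  ],
)

```text
clock: 27.28
tool_pos: [0.5731, 0.0674, 0.2057]
orientation: [180.0, 0.0, -86.3]
force: [-0.0, 0.0, 0.4]
opening: 0.0004
gripper_force: 0.0
```

```bash
cat >> look.py <<'E'
I=S.astype(float)[180:205,249:258]; w=np.clip(I[:,:,2]-np.maximum(I[:,:,1],I[:,:,0])-70,0,None); y=np.mgrid[180:205,249:258][0]
p=(w*y).sum()/w.sum(); print("subpx",p,"tilt",-.08+(198.4-p)/88)
E
python3 look.py s10|sed -n '1,2p;$p'
```

```text
27.3333 [0.57309957 0.06736137 0.2056547 ] [-0.15664954  0.33090279 -0.18098089]
red pointer 6 253.0 192.83 (np.int64(252), np.int64(254), np.int64(192), np.int64(194))
subpx 192.55833333333334 tilt -0.013617424242424223
```

The tilt now settles at about -0.013, well inside the band. I retreat straight up, check once, and hand in.

Emit:
step_arm(
  rows=[
    [1,[0,-2,10],[0,0,0]],
    [1,[0,-2,35],[0,0,0]],
    [1,[0,-2,65],[0,0,0]],
    [1,[0,-2,95],[0,0,0]],
    [1,[0,-2,120],[0,0,0]],
  ],
)

```text
clock: 27.75
tool_pos: [0.5733, 0.0651, 0.3289]
orientation: [-179.9, 0.0, -86.3]
force: [1.0, 0.1, 0.2]
opening: 0.0003
gripper_force: 0.0
```

Emit:
step_arm(
  rows=[
    [1,[0,0,0],[0,0,0]],
    [1,[0,0,0],[0,0,0]],
    [1,[0,0,0],[0,0,0]],
    [1,[0,0,0],[0,0,0]],
    [1,[0,0,0],[0,0,0]],
  ],
)

```text
clock: 28.17
tool_pos: [0.5726, 0.0652, 0.3246]
orientation: [179.9, -0.0, -86.3]
force: [-0.3, -0.8, -0.3]
opening: 0.0002
gripper_force: 0.0
```

Emit:
step_arm(
  rows=[
    [1,[0,0,0],[0,0,0]],
    [1,[0,0,0],[0,0,0]],
    [1,[0,0,0],[0,0,0]],
    [1,[0,0,0],[0,0,0]],
    [1,[0,0,0],[0,0,0]],
  ],
)

```text
clock: 28.58
tool_pos: [0.5731, 0.0654, 0.3255]
orientation: [180.0, -0.0, -86.3]
force: [-0.1, -0.1, 0.1]
opening: 0.0007
gripper_force: 0.0
```

```bash
python3 look.py s11|sed -n '1,2p;$p'
```

```text
28.6333 [0.57308726 0.06538084 0.32562309] [0.92173475 0.86954879 0.60376844]
red pointer 6 253.0 192.83 (np.int64(252), np.int64(254), np.int64(192), np.int64(194))
subpx 192.61475409836066 tilt -0.014258569299552923
```

View pics/s11.png

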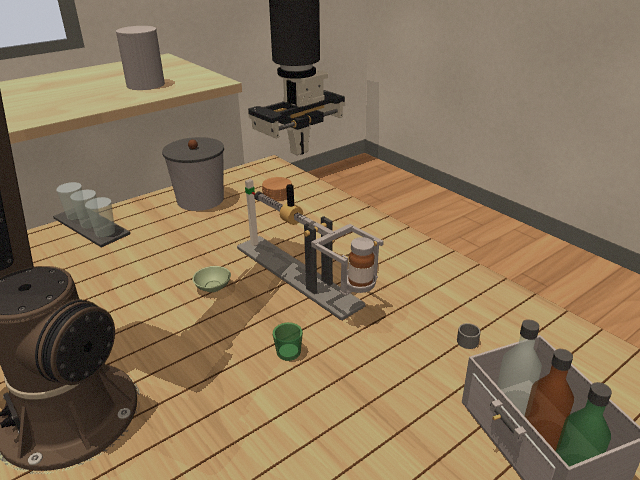

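The jar stands upright in the pan (362,262), the pointer is steady in the band (row 192.6), the bystanders are in place and the arm is clear.

```bash
python3 -c "
from plant import ctrl
print(ctrl.close_job())"
```

```text
the job is handed in; nothing more can be done
None
```

The job is handed in: the jar stands upright in the pan, and the beam rests level with its pointer in the green band (tilt about -0.014 rad, limit ±0.03), after about 29 s with the arm clear of everything.

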